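# Close the double-lidded parts box, then hold its outer lid up

## Task

Pick up the nested double lid by the inner lid's knob and lower it gently, without dropping it, onto the open parts box, so that the inner lid is fully home in the recess with the outer lid resting on the rim, and let go. Then lift the outer lid alone and finish while holding it level over the box, clear above the knob, leaving the inner lid undisturbed in the box. Leave everything else on the desk where it is.

Things in the scene. Friction and masses are not known exactly. Their poses are not given: they have to be found in the camera images.
- box: open square wooden parts box, 96x96 mm, 60 high, fixed. Its mouth is a square recess 76x76, 10 deep, with a ledge 9 wide all round 50 mm above the desk, over a 58 mm square well holding small turned legs. Origin: centre of the underside, on the desk; x, y along the sides, z up. Turned up to 0.6 rad; the same every quarter turn
- inner_lid: inner lid, loose, wood, 80-130 g: plate 70x70 mm, 7 thick, with a square central knob 16x16 whose top is 68 above the plate's underside. Origin: centre of the underside; x, y along plate and knob sides, z up. Starts on the lid pad under the outer lid. Fully home it lies on the box's ledge, origin 50 above the desk, 3 mm play each side
- outer_lid: outer lid, loose, wood, 72-117 g: plate 104x104 mm, 6 thick, with a central collar 36x36, 28 tall; a square hole 22x22 runs through both. Origin: centre of the underside; x, y along sides. Starts nested on the inner lid, 7 above its origin: the knob stands 27 clear of the collar, so the knob lifts both lids, the collar this one alone. On the closed box it rests on the rim, origin 60 above the desk
- lid_pad: the thin cork pad that the double lid lies on, 110 x 110 mm, 4 mm thick, fixed; origin: centre of its underside, on the desk. Pad and box stand one to the left and one to the right, either way round
- clock_case: loose oak grandfather clock case for a dolls' house, 40 x 56 mm, 171 mm tall, standing upright; bystander; origin: centre of its underside
- dining_table: loose dark cherry dolls-house dining table, 80 x 140 mm, 62 mm high; bystander; origin: on the desk under its centre
- chair: loose dark dolls-house chair, 36 x 36 mm, 83 mm high; bystander; origin: on the desk under its centre
- bell_jar: loose glass bell jar on a round dark wood base, 104 mm across, 146 mm high; bystander; origin: centre of its underside
- pin_tray: loose green enamel pin tray, 100 x 60 mm, 14 mm high, between the box and the lid pad; bystander; origin: centre of its underside
- glue_bottle: loose small white glue bottle, 38 mm across, 85 mm high; bystander; origin: centre of its underside
- lamp_base: grey plastic hobby lamp base with a black toggle switch and a short lamp stem, 100 x 70 mm, 165 mm high in all, fixed; bystander; origin: centre of its underside

How it is judged:
By the outcome, as a careful person would: the job done as asked, in the order asked, and still so for the second after the job is handed in, while the arm keeps its last pose, push and grip.
It also fails if it takes over 51 s, if anything falls off the work surface, if the arm or the gripper's body presses on something with over 40 N, if the wrist force passes 120 N, or if a joint passes its speed limit or range.

## Robot

A 6-joint arm with a two-finger parallel gripper is mounted at the origin on the work surface. World frame = base frame: x ahead of the robot, y to its left, z up, the work surface at z = 0. Lengths are in m, angles in rad, forces in N, time in s.
With the tool pointing down it reaches from about 0.35 to 0.875 m from the base axis. Payload 4.2 kg.
Tool frame: the origin (TCP) lies midway between the tips of the shut fingers; the grasp point (between the pads) lies 19 mm behind it; z points along the fingers, y is the direction in which the jaws open and shut (so a half turn about z gives the same grasp; the last joint's range is limited). The gripper opens to 87 mm and grips with 3 to 60 N. Pads are 19 mm wide; open, the fingers measure 117 mm over their backs; the gripper's body (75 mm by 190 mm) begins 51 mm behind the grasp point.
Start: joints at [1.463, 0.385, 0.008, 0, -1.194, -0.259], TCP at [0.224, 0.583, 0.193] pointing down, gripper open.
Joint ranges: [-3.14, 3.14], [-1.21, 2.06], [-1.07, 1.41], [-3.16, 2.05], [-2.99, -0.16], [-3.1, 3.1]. Speed limits (rad/s): [2.79, 2.79, 3.14, 3.14, 3.14, 3.14].

## Interface

Orientations are given as a 3x3 rotation matrix whose columns are the frame's x, y, z axes.
In Python, from plant import manip, eyes, workorder gives the robot as it stands. The module is installed in compiled form; this text tells all that it offers.
- The arm moves only by the tool move_arm, never from a script. Its argument "moves" is a list that holds one entry, the list of rows, each a list of 5 numbers: the shift along the tool's x, y, z in units of 800 mm (1.0 is 800 mm), then the turn about the tool's z in units of 360 degrees (1.0 is 360 degrees), then the gripper command: -1 is shut, 1 is fully open, values between are in proportion. A call has exactly 8 rows; each row shifts and turns the commanded pose from where the row before left it, along the tool's axes as they then stand; what a row does not reach is not made up. A row lasts 1/8 s, in which the tool goes at most 62.5 mm and 10.7 degrees, less where a joint would pass 70% of its speed; a pose out of reach is approached as far as the arm can. A call with a number of a shift or a turn outside -1 to 1 is refused whole. A call with a gripper value outside its range is refused whole. The fingers move at their own pace and stop on an object; "force" is the grip in N (left out, the last holds). Time passes only in rows, so rows that do not move let the fingers close, or fill a call up. It gives the time, the measured TCP pose, the force and the opening at its end, in the units of the state.
- manip.observe(): the state, without advancing time (a new reading comes with each control period).
- eyes.get_image(name): name is "side" or "top"; returns (picture, depth): 420x560x3 uint8, red, green, blue; 420x560 float32, m along the optical axis (not along the pixel's ray), 0 where there is no reading.
- eyes.camera_params(name): a dict with "camera_matrix" (3x3 intrinsics, pixels), "D" ([k1, k2, p1, p2, k3] as OpenCV has them; the pictures are not rectified), "R" (3x3) and "t" (3): a world point X has camera coordinates R X + t. Camera axes: x right, y down, z forward; pixel columns grow to the right and rows downward; lengths in m; the calibration is good to about 2 mm. A picture is of the moment at which its call begins. camera_params takes no time and is no camera call.
- workorder.hand_in(): hands the job in, once; it reports no verdict.
Trained networks look in the newest picture that a camera, given by its name, has taken for a name from the list of things; names that differ only in an ending like _2 or _b are one class to them, and where a whole thing is asked for, a point or a joint stands for the part that bears it (a point fixed in the world has none). Each returns a list of dicts, best first, with "p" (0 to 1); they miss things now and then, are a little off and sometimes report something else, mostly with a low value. They report only what shows in the picture. A call takes as long as a camera call.
- eyes.search_frame(thing, camera): "rect" ([left, top, width, height] in pixels, round what is visible of it).
The state is a dict: "time": time; "qpos": joint angles; "qd": joint speeds; "joint_torque": joint torques, N m; "tool_pos": TCP position; "tcp_rot": TCP orientation; "contact_force": force on the tool from outside, world axes, zero at the start; "moment": the same for the moment, N m; "finger_gap": opening from 0.0 (shut) to 1.0 (fully open).
Only numpy, scipy, OpenCV 4.12 (cv2) and the standard library are available. Lean on these libraries where they do the work, as an engineer would, in place of code of your own. Each camera call takes 0.05 s, during which the arm holds its last target. There are 200 camera calls.

## Working session

There is one attempt and no reset: what is moved stays moved. The work goes in short steps, Python scripts to look and compute and a tool call to move; the robot and the scene stay as the last step left them, time stands still between calls to the robot, and variables do not carry over. Pictures are saved under pics/ and viewed, about 8 in all and at most 12, crops included, and the job is handed in when it is done.

Besides the shell and the picture viewer there is one more tool, called after "Request:" as name(argument=value, ...) on one line, values as JSON. move_arm: Moves the arm, as the interface text tells. Shifts and turns lie within -1 to 1; 1 stands for 800 mm of shift or 360 degrees of turn. Its arguments: {"type":"object","properties":{"moves":{"type":"array"},"force":{"type":"number"}},"required":["moves"]}

```bash
mkdir -p pics; cat > h.py <<'E'
import numpy as np, cv2
from plant import manip, eyes, workorder
def cloud(name, save=None):
    im,d=eyes.get_image(name); c=eyes.camera_params(name)
    if save: cv2.imwrite('pics/'+save,im[:,:,::-1])
    K=np.array(c["camera_matrix"]);D=np.array(c["D"]);R=np.array(c["R"]);t=np.array(c["t"])
    v,u=np.mgrid[0:d.shape[0],0:d.shape[1]]
    n=cv2.undistortPoints(np.stack([u,v],-1).reshape(-1,1,2).astype(float),K,D).reshape(d.shape+(2,))
    P=np.dstack([n[...,0]*d,n[...,1]*d,d]); W=(P-t)@R
    W[d<=0]=np.nan
    return im,W
E
python3 - <<'E'
from h import *
s=manip.observe(); print({k:np.round(v,3).tolist() for k,v in s.items()})
for n in("top","side"):
    c=eyes.camera_params(n);print(n,c)
    im,W=cloud(n,n+'0.png'); np.save(n+'0.npy',W)
    for t in("box","inner_lid","outer_lid","lid_pad"):
        print(n,t,[(np.round(r["rect"]).tolist(),round(r["p"],2)) for r in eyes.search_frame(t,n)[:2]])
E
```

```text
{'time': 0.0, 'qpos': [1.463, 0.386, 0.007, -0.001, -1.194, -0.259], 'qd': [-0.0, 0.001, -0.001, -0.0, 0.0, -0.0], 'joint_torque': [0.001, -39.066, 18.741, 4.22, 0.011, -0.0], 'tool_pos': [0.224, 0.583, 0.192], 'tcp_rot': [[0.933, -0.359, -0.001], [-0.359, -0.933, -0.002], [0.0, 0.002, -1.0]], 'contact_force': [0.4, -0.437, -0.112], 'moment': [0.027, -0.004, 0.0], 'finger_gap': 1.002}
top {'camera_matrix': array([[444.63703735,   0.        , 290.29399152],
       [  0.        , 444.63703735, 201.97546356],
       [  0.        ,   0.        ,   1.        ]]), 'D': array([-0.1475012,  0.       ,  0.       ,  0.       ,  0.       ]), 'R': array([[-0.15094861, -0.98852824, -0.00514067],
       [-0.96732756,  0.14877881, -0.2052858 ],
       [ 0.20369564, -0.0260149 , -0.97868857]]), 't': array([0.08610785, 0.57858695, 1.02302767])}
top box [([356.0, 174.0, 53.0, 52.0], 0.83), ([448.0, 215.0, 46.0, 33.0], 0.19)]
top inner_lid []
top outer_lid [([196.0, 194.0, 49.0, 50.0], 0.69), ([428.0, 124.0, 42.0, 57.0], 0.69)]
top lid_pad [([198.0, 206.0, 47.0, 41.0], 0.62)]
side {'camera_matrix': array([[414.40237136,   0.        , 275.14489298],
       [  0.        , 414.40237136, 204.28430105],
       [  0.        ,   0.        ,   1.        ]]), 'D': array([-0.0118303,  0.       ,  0.       ,  0.       ,  0.       ]), 'R': array([[-0.75839718, -0.65179197,  0.00097316],
       [-0.49093667,  0.57024948, -0.65863247],
       [ 0.4287364 , -0.49998277, -0.75246417]]), 't': array([0.46629374, 0.33613538, 0.79560601])}
side box [([321.0, 150.0, 48.0, 46.0], 0.64)]
side inner_lid [([231.0, 247.0, 8.0, 20.0], 0.48)]
side outer_lid [([208.0, 243.0, 60.0, 52.0], 0.89)]
side lid_pad [([207.0, 265.0, 62.0, 38.0], 0.58), ([193.0, 150.0, 59.0, 54.0], 0.22)]
```

```bash
python3 -c "
import cv2,numpy as np
a=cv2.imread('pics/top0.png');b=cv2.imread('pics/side0.png')
print(a.shape)"
```

```text
(420, 560, 3)
```

View pics/top0.png

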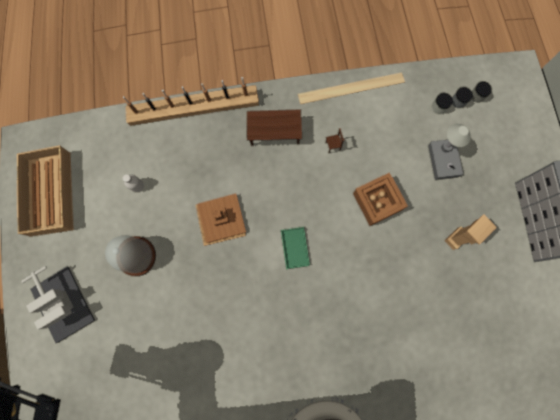

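View pics/side0.png

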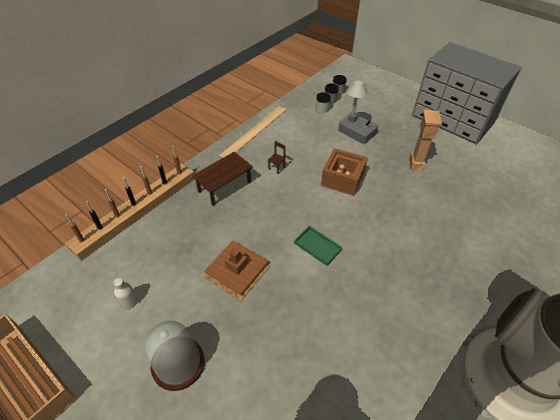

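Top view: the double lid is at about (222,219) and the open box at (381,199), with the pin tray between them at (295,247). The side view agrees: lid (237,268), box (344,171). Next I fit the poses from depth.

```bash
cat >> h.py <<'E'
def fit(W,c,r,z0,z1,lab=''):
    m=(np.hypot(W[...,0]-c[0],W[...,1]-c[1])<r)&(W[...,2]>z0)&(W[...,2]<z1)
    P=W[m]
    if len(P)<4: print(lab,'few',len(P)); return
    (cx,cy),(w,h),a=cv2.minAreaRect((P[:,:2]*1000).astype(np.float32))
    a=(a+45)%90-45
    print(lab,'n',len(P),'rect c',np.round([cx,cy],1),'size',np.round([w,h],1),'ang',round(a,1),'mean',np.round(P.mean(0)*1000,1))
    return P
E
python3 - <<'E'
from h import *
for n,lid,box in(("top",(222,222),(381,199)),("side",(240,275),(344,165))):
    W=np.load(n+'0.npy')
    for lab,p in(('lid',lid),('box',box)):
        q=W[p[1]-22:p[1]+22,p[0]-22:p[0]+22].reshape(-1,3);q=q[np.isfinite(q[:,0])]
        c=np.median(q,0);print(n,lab,c.round(3), 'desk z',np.nanpercentile(q[:,2],[1,50,99]).round(4))
        if lab=='lid':
            for z in((.011,.024),(.036,.052),(.062,.085)): fit(W,c,.085,*z,(n,lab,z))
        else:
            fit(W,c,.085,.052,.07,(n,lab)); fit(W,c,.085,.02,.07,(n,lab,'all'))
E
```

```text
top lid [0.569 0.174 0.016] desk z [-0.0034  0.0164  0.0723]
('top', 'lid', (0.011, 0.024)) n 1445 rect c [582.8 176.8] size [106.  105.6] ang 6.6 mean [581.1 176.1  16.8]
('top', 'lid', (0.036, 0.052)) n 150 rect c [582.3 176.6] size [36.6 36.6] ang 6.4 mean [580.5 175.8  44.3]
('top', 'lid', (0.062, 0.085)) n 51 rect c [581.9 177.3] size [16.3 16.1] ang 5.9 mean [581.6 176.8  71.1]
top box [ 0.566 -0.23   0.04 ] desk z [-0.0043  0.0402  0.0624]
('top', 'box') n 649 rect c [ 564.  -225.2] size [94.8 98.5] ang 17.0 mean [ 563.3 -226.3   58.6]
('top', 'box', 'all') n 1284 rect c [ 563.8 -225.3] size [95.2 98.5] ang 17.0 mean [ 563.3 -224.5   50.5]
side lid [0.561 0.189 0.016] desk z [-0.0024  0.0164  0.0703]
('side', 'lid', (0.011, 0.024)) n 1468 rect c [580.9 174.8] size [106.2 106. ] ang 6.8 mean [574.8 180.6  16.7]
('side', 'lid', (0.036, 0.052)) n 190 rect c [580.6 175. ] size [37.4 38.4] ang 8.4 mean [575.6 179.2  43.5]
('side', 'lid', (0.062, 0.085)) n 69 rect c [580.7 176. ] size [17.8 16.6] ang 3.9 mean [578.8 176.7  69.9]
side box [ 0.578 -0.251  0.036] desk z [-0.0028  0.0356  0.0621]
('side', 'box') n 487 rect c [ 562.9 -226.9] size [ 96.8 100.6] ang 16.7 mean [ 563.3 -225.3   58.5]
('side', 'box', 'all') n 1179 rect c [ 562.7 -226.5] size [ 96.9 101.4] ang 16.6 mean [ 562.7 -222.    47.1]
```

Request:
move_arm(moves=[[[0.03,0.0157,0,0,1],[0.0375,0.0196,0,0,1],[0.0375,0.0196,0,0,1],[0.0375,0.0196,0,0,1],[0.0375,0.0196,0,0,1],[0.0375,0.0196,0,0,1],[0.0375,0.0196,0,0,1],[0.0375,0.0196,0,0,1]]])

```text
time: 1.5
tool_pos: [0.3996, 0.3833, 0.1932]
tcp_rot: [[0.933, -0.359, 0.0], [-0.359, -0.933, 0.0], [0.0, -0.0, -1.0]]
contact_force: [0.4, 0.1, 0.7]
finger_gap: 1.001
```

Request:
move_arm(moves=[[[0.0375,0.0196,0,0,1],[0.0375,0.0196,0,0,1],[0.0375,0.0196,0,0,1],[0.0375,0.0196,0,0,1],[0.0375,0.0196,0,0,1],[0.0375,0.0196,0,0,1],[0.0375,0.0196,0,0,1],[0.0375,0.0196,0,0,1]]])

```text
time: 2.5
tool_pos: [0.5782, 0.1801, 0.1932]
tcp_rot: [[0.933, -0.359, 0.0], [-0.359, -0.933, -0.0], [0.0, -0.0, -1.0]]
contact_force: [0.3, 1.5, 0.3]
finger_gap: 1.0
```

Request:
move_arm(moves=[[[0.0075,0.0039,0,0,1],[0,0,0,-0.0192,1],[0,0,0,-0.0192,1],[0,0,0,-0.0192,1],[0,0,0,-0.0191,1],[0,0,0,0,1],[0,0,0,0,1],[0,0,0,0,1]]])

```text
time: 3.5
tool_pos: [0.5821, 0.1771, 0.193]
tcp_rot: [[0.993, 0.114, -0.0], [0.114, -0.993, 0.0], [-0.0, -0.0, -1.0]]
contact_force: [-0.9, 0.2, -0.6]
finger_gap: 1.0
```

Request:
move_arm(moves=[[[0,0,0.035,0,1],[0,0,0.035,0,1],[0,0,0.035,0,1],[0,0,0.03,0,1],[0,0,0.02,0,1],[0,0,0.015,0,1],[0,0,0.01,0,1],[0,0,0,0,1]]], force=25)

```text
time: 4.5
tool_pos: [0.5821, 0.177, 0.0487]
tcp_rot: [[0.993, 0.115, -0.0], [0.115, -0.993, -0.0], [-0.0, 0.0, -1.0]]
contact_force: [0.2, 0.1, -0.0]
finger_gap: 0.996
```

```bash
python3 - <<'E'
from h import *
print(manip.observe()['tool_pos'])
im,W=cloud("side"); im2,_=cloud("top")
a=cv2.resize(im[190:310,170:310],None,fx=3,fy=3,interpolation=2); b=cv2.resize(im2[160:280,150:290],None,fx=3,fy=3,interpolation=2)
cv2.imwrite('pics/g1.png',np.hstack([a,b])[:,:800,::-1])
E
```

```text
[0.58214398 0.17699303 0.04871746]
```

View pics/g1.png

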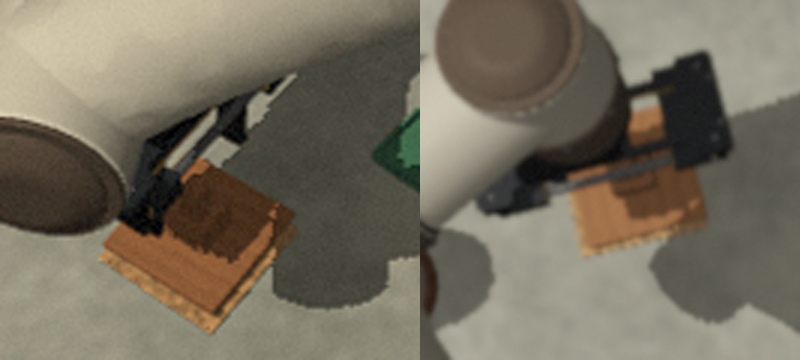

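The crops show the open jaws either side of the collar and knob (left crop about (205,215), right about (635,185)), with no contact. I close on the knob and lift a little.

Request:
move_arm(moves=[[[0,0,0,0,-1],[0,0,0,0,-1],[0,0,0,0,-1],[0,0,0,0,-1],[0,0,0,0,-1],[0,0,0,0,-1],[0,0,0,0,-1],[0,0,0,0,-1]]], force=25)

```text
time: 5.6
tool_pos: [0.5822, 0.1771, 0.0489]
tcp_rot: [[0.993, 0.115, -0.0], [0.115, -0.993, -0.0], [-0.0, 0.0, -1.0]]
contact_force: [0.1, -0.2, -0.8]
finger_gap: 0.172
```

Request:
move_arm(moves=[[[0,0,-0.005,0,-1],[0,0,-0.01,0,-1],[0,0,-0.015,0,-1],[0,0,-0.025,0,-1],[0,0,-0.03,0,-1],[0,0,-0.03,0,-1],[0,0,-0.025,0,-1],[0,0,0,0,-1]]])

```text
time: 6.6
tool_pos: [0.5834, 0.1777, 0.1637]
tcp_rot: [[0.993, 0.115, 0.005], [0.115, -0.993, 0.002], [0.005, -0.002, -1.0]]
contact_force: [-0.4, 1.0, -0.2]
finger_gap: 0.009
```

The gap fell to 0.009 during the lift, so the knob isn't held. I check the lids.

```bash
python3 - <<'E'
from h import *
s=manip.observe();print(s['time'],s['finger_gap'],s['contact_force'])
im,W=cloud("side"); im2,W2=cloud("top")
for n,w in(('side',W),('top',W2)):
    for z in((.011,.024),(.036,.052),(.062,.075)): fit(w,(.5817,.1763),.085,*z,(n,z))
a=cv2.resize(im[170:310,160:300],None,fx=3,fy=3,interpolation=2); b=cv2.resize(im2[150:290,150:276],None,fx=3,fy=3,interpolation=2)
cv2.imwrite('pics/g2.png',np.hstack([a,b])[:,:800,::-1])
E
```

```text
6.6 0.00923016761705403 [-0.38059375  1.03272227 -0.21166243]
('side', (0.011, 0.024)) n 1497 rect c [581.6 175.2] size [107.1 106.5] ang 7.0 mean [575.9 179.8  16.7]
('side', (0.036, 0.052)) n 191 rect c [580.2 175.2] size [36.6 37.5] ang 5.6 mean [575.4 179.5  43.7]
('side', (0.062, 0.075)) n 67 rect c [581.1 175.4] size [18.4 17. ] ang 3.0 mean [579.4 176.7  69.9]
('top', (0.011, 0.024)) n 1074 rect c [578.9 176.3] size [ 97.8 105.7] ang 6.7 mean [567.1 172.5  16.6]
('top', (0.036, 0.052)) n 135 rect c [582.3 176.4] size [37.  36.5] ang 6.8 mean [578.3 174.4  44.1]
('top', (0.062, 0.075)) n 50 rect c [583.  177.1] size [17.2 16.3] ang 4.1 mean [581.8 176.8  70.4]
```

View pics/g2.png

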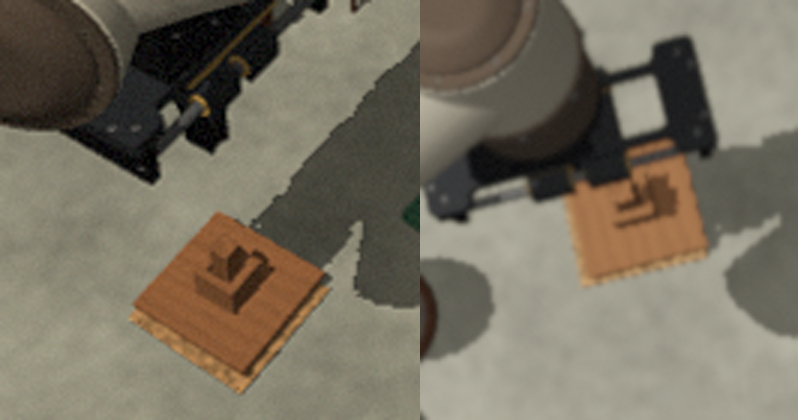

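The lids are undisturbed on the pad: collar near (233,285) in the left crop, knob upright, fits unchanged. The fingers had only just reached the knob before the lift began, so I retry slightly lower with more force and a longer dwell.

Request:
move_arm(moves=[[[0,0,0,0,0.2],[0,0,0,0,0.2],[0,0,0.02,0,0.2],[0,0,0.03,0,0.2],[0,0,0.02,0,0.2],[0,0,0.005,0,0.2],[0,0,0,0,0.2],[0,0,0,0,0.2]]], force=45)

```text
time: 7.7
tool_pos: [0.5828, 0.1774, 0.1018]
tcp_rot: [[0.993, 0.115, 0.002], [0.115, -0.993, 0.001], [0.002, -0.001, -1.0]]
contact_force: [0.3, -0.5, 1.1]
finger_gap: 0.597
```

```bash
python3 -c "
from h import *
s=manip.observe();print(s['time'],s['finger_gap'],s['tool_pos'],s['tcp_rot'],s['contact_force'],s['moment'])"
```

```text
7.7 0.5971178700178373 [0.58282401 0.17739204 0.10179532] [[ 9.93359506e-01  1.15040493e-01  1.60514572e-03]
 [ 1.15039440e-01 -9.93360654e-01  7.34193534e-04]
 [ 1.67895059e-03 -5.44663062e-04 -9.99998442e-01]] [ 0.31717963 -0.45034973  1.13241632] [-0.04772741 -0.0308942   0.00323137]
```

Request:
move_arm(moves=[[[-0.001,0,0.02,0,0.2],[0,0,0.02,0,0.2],[0,0,0.015,0,0.2],[0,0,0.008,0,0.2],[0,0,0.005,0,0.2],[0,0,0,0,-1],[0,0,0,0,-1],[0,0,0,0,-1]]], force=45)

```text
time: 8.7
tool_pos: [0.5817, 0.1771, 0.047]
tcp_rot: [[0.993, 0.115, 0.001], [0.115, -0.993, 0.0], [0.001, -0.0, -1.0]]
contact_force: [-0.1, 0.7, 0.5]
finger_gap: 0.344
```

Request:
move_arm(moves=[[[0,0,0,0,-1],[0,0,0,0,-1],[0,0,0,0,-1],[0,0,0,0,-1],[0,0,0,0,-1],[0,0,0,0,-1],[0,0,0,0,-1],[0,0,0,0,-1]]])

```text
time: 9.7
tool_pos: [0.5814, 0.177, 0.0465]
tcp_rot: [[0.993, 0.115, -0.0], [0.115, -0.993, -0.0], [-0.0, 0.0, -1.0]]
contact_force: [-0.2, 1.0, 0.5]
finger_gap: 0.006
```

Request:
move_arm(moves=[[[0,0,-0.003,0,-1],[0,0,-0.003,0,-1],[0,0,-0.003,0,-1],[0,0,-0.003,0,-1],[0,0,0,0,-1],[0,0,0,0,-1],[0,0,0,0,-1],[0,0,0,0,-1]]])

```text
time: 10.7
tool_pos: [0.5813, 0.1769, 0.056]
tcp_rot: [[0.993, 0.115, -0.0], [0.115, -0.993, -0.0], [-0.0, 0.0, -1.0]]
contact_force: [-0.5, 0.5, 0.2]
finger_gap: 0.005
```

The jaws shut fully with no knob between them, so the tool isn't where I think it is relative to the lid. I look from close by.

```bash
python3 - <<'E'
from h import *
im,W=cloud("side"); im2,W2=cloud("top")
np.save('s3.npy',W);np.save('t3.npy',W2)
for n,w in(('side',W),('top',W2)):
    for z in((.011,.024),(.036,.052),(.062,.075)): fit(w,(.5817,.1763),.085,*z,(n,z))
a=cv2.resize(im[200:300,180:280],None,fx=4,fy=4,interpolation=2); b=cv2.resize(im2[170:270,170:270],None,fx=4,fy=4,interpolation=2)
x=np.hstack([a,b])[:,:,::-1]
cv2.imwrite('pics/g3.png',np.clip(x*1.5,0,255).astype(np.uint8))
# points project of TCP
s=manip.observe()
for n in("side","top"):
    c=eyes.camera_params(n)
    for dz in(0,.02,.05):
        p=cv2.projectPoints(np.array([s['tool_pos']])+[0,0,dz],cv2.Rodrigues(np.array(c["R"]))[0],np.array(c["t"]),np.array(c["camera_matrix"]),np.array(c["D"]))[0].ravel();print(n,dz,p.round(1))
E
```

```text
('side', (0.011, 0.024)) n 1306 rect c [580.9 175.3] size [106.8 106.3] ang 6.7 mean [569.  182.2  16.6]
('side', (0.036, 0.052)) n 191 rect c [580.9 175.3] size [37.7 37.7] ang 9.2 mean [575.3 179.4  43.4]
('side', (0.062, 0.075)) n 49 rect c [576.7 178.5] size [20.7 12.3] ang -33.1 mean [577.8 178.6  69.1]
('top', (0.011, 0.024)) n 876 rect c [582.5 176.9] size [105.  105.6] ang 6.8 mean [565.4 166.5  16.5]
('top', (0.036, 0.052)) n 39 rect c [566.9 175.4] size [35.3  8.9] ang -1.0 mean [566.8 177.1  42.9]
('top', (0.062, 0.075)) few 0
side 0 [234.4 256.3]
side 0.02 [233.7 251.1]
side 0.05 [232.7 242.9]
top 0 [217.9 214.7]
top 0.02 [216.5 213.2]
top 0.05 [214.4 210.9]
```

View pics/g3.png

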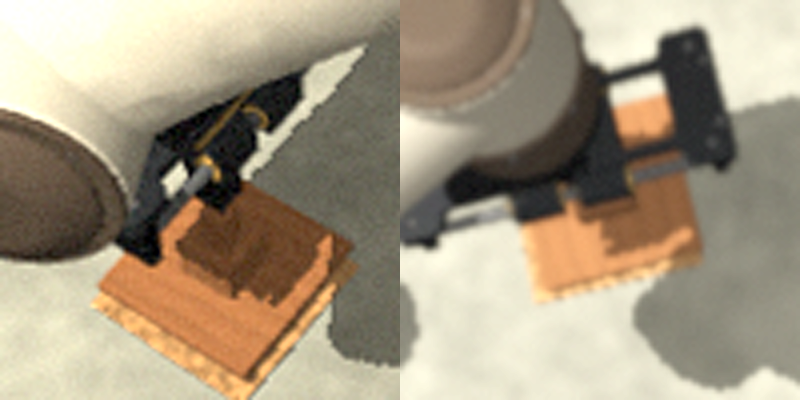

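The left crop shows closed fingers at about (225,195), possibly above or beside the knob; the right crop shows the two finger carriers at (535,200) and (605,190). I measure the fingers in depth.

```bash
python3 - <<'E'
from h import *
np.set_printoptions(linewidth=200,suppress=True)
W=np.load('s3.npy');T=np.load('t3.npy')
print('top cols x,y,z mm')
for v in range(212,228,2): print(v,[tuple(np.nan_to_num(T[v,u]*1000,nan=-1).astype(int)) for u in range(198,232,3)])
print('side')
for v in range(232,262,3): print(v,[tuple(np.nan_to_num(W[v,u]*1000,nan=-1).astype(int)) for u in range(222,248,3)])
E
```

```text
top cols x,y,z mm
212 [(np.int64(542), np.int64(179), np.int64(300)), (np.int64(542), np.int64(174), np.int64(293)), (np.int64(543), np.int64(169), np.int64(289)), (np.int64(547), np.int64(168), np.int64(263)), (np.int64(547), np.int64(163), np.int64(259)), (np.int64(548), np.int64(158), np.int64(249)), (np.int64(559), np.int64(160), np.int64(196)), (np.int64(559), np.int64(154), np.int64(189)), (np.int64(560), np.int64(149), np.int64(179)), (np.int64(560), np.int64(143), np.int64(177)), (np.int64(560), np.int64(137), np.int64(171)), (np.int64(559), np.int64(131), np.int64(172))]
214 [(np.int64(545), np.int64(185), np.int64(266)), (np.int64(545), np.int64(180), np.int64(264)), (np.int64(545), np.int64(175), np.int64(260)), (np.int64(546), np.int64(170), np.int64(252)), (np.int64(546), np.int64(165), np.int64(245)), (np.int64(572), np.int64(179), np.int64(117)), (np.int64(558), np.int64(163), np.int64(178)), (np.int64(557), np.int64(156), np.int64(179)), (np.int64(555), np.int64(150), np.int64(181)), (np.int64(554), np.int64(143), np.int64(182)), (np.int64(555), np.int64(138), np.int6
[... 6955 characters left out ...]
18)), (np.int64(584), np.int64(184), np.int64(62)), (np.int64(574), np.int64(183), np.int64(70)), (np.int64(572), np.int64(177), np.int64(65)), (np.int64(572), np.int64(168), np.int64(55)), (np.int64(572), np.int64(159), np.int64(45)), (np.int64(582), np.int64(141), np.int64(16))]
259 [(np.int64(618), np.int64(183), np.int64(16)), (np.int64(613), np.int64(179), np.int64(16)), (np.int64(592), np.int64(186), np.int64(45)), (np.int64(587), np.int64(182), np.int64(45)), (np.int64(576), np.int64(183), np.int64(57)), (np.int64(572), np.int64(178), np.int64(55)), (np.int64(573), np.int64(168), np.int64(43)), (np.int64(566), np.int64(165), np.int64(46)), (np.int64(564), np.int64(158), np.int64(40))]
```

The depth shows the shut fingers directly above the knob with tips near z≈82 mm, while the reported TCP is 56 mm. So the real tips sit roughly 26 mm above the reported height. I move up for a clean measurement of this offset.

Request:
move_arm(moves=[[[0,0,-0.02,0,-1],[0,0,-0.03,0,-1],[0,0,-0.02,0,-1],[0,0,-0.01,0,-1],[0,0,0,0,-1],[0,0,0,0,-1],[0,0,0,0,-1],[0,0,0,0,-1]]])

```text
time: 11.8
tool_pos: [0.5812, 0.1769, 0.1196]
tcp_rot: [[0.993, 0.115, -0.001], [0.115, -0.993, -0.001], [-0.001, 0.0, -1.0]]
contact_force: [-0.5, 0.9, 0.4]
finger_gap: 0.009
```

```bash
python3 - <<'E'
from h import *
s=manip.observe();p=s['tool_pos'];print(s['time'],p,s['contact_force'])
for n in("side","top"):
  L=[]
  for k in range(3):
    im,W=cloud(n)
    m=(np.hypot(W[...,0]-p[0],W[...,1]-p[1])<.022)&(W[...,2]>.085)
    L.append(W[m])
  P=np.vstack(L)*1000
  print(n,len(P),'min z',np.sort(P[:,2])[:12].round(1))
  for z in range(90,200,8):
    q=P[(P[:,2]>=z)&(P[:,2]<z+8)]
    if len(q): print(z,len(q),q.min(0).round(),q.max(0).round())
c=eyes.camera_params("side");im,_=eyes.get_image("side")
for z in (p[2],p[2]+.02,p[2]+.027):
  q=cv2.projectPoints(np.array([[p[0]-.0095,p[1],z]]),cv2.Rodrigues(np.array(c["R"]))[0],np.array(c["t"]),np.array(c["camera_matrix"]),np.array(c["D"]))[0].ravel();print(z,q.round(1))
cv2.imwrite('pics/g4.png',np.clip(cv2.resize(im[180:280,190:290],None,fx=6,fy=6,interpolation=0)[:,:,::-1]*1.5,0,255).astype(np.uint8))
E
```

```text
11.8 [0.58121776 0.17689794 0.11959237] [-0.54269771  0.91939075  0.40606817]
side 1668 min z [148.3 148.7 148.8 148.9 149.9 149.9 150.  150.  150.  150.1 150.2 150.3]
146 54 [568. 166. 148.] [590. 187. 154.]
154 96 [568. 166. 154.] [590. 186. 162.]
162 89 [568. 165. 162.] [586. 186. 170.]
170 51 [568. 163. 170.] [579. 186. 178.]
178 28 [568. 182. 178.] [590. 189. 186.]
186 8 [568. 187. 187.] [587. 190. 189.]
top 2068 min z [171.7 174.5 176.1 177.1 178.6 178.6 179.7 179.8 179.8 180.2 181.  181.3]
170 4 [571. 182. 172.] [572. 184. 177.]
178 8 [570. 181. 179.] [572. 186. 181.]
186 6 [570. 182. 187.] [571. 184. 191.]
0.11959237090555086 [235.5 241.6]
0.13959237090555085 [234.8 235.8]
0.14659237090555086 [234.6 233.7]
```

View pics/g4.png

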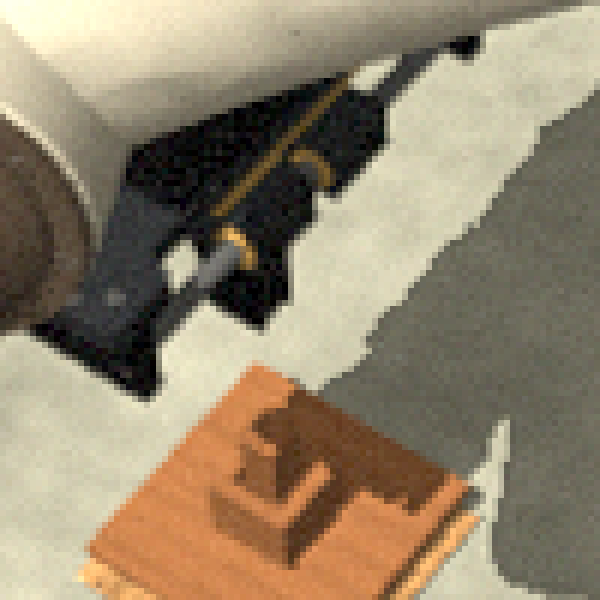

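The view shows the shut fingers hanging at about (262,325) in the crop, well above the knob at (280,460), and their depth bottoms at about 148 mm against a reported 119.6. So the tip offset is about +28 mm. I check the lateral offset too.

```bash
python3 - <<'E'
from h import *
s=manip.observe();p=np.array(s['tool_pos']);R=np.array(s['tcp_rot'])
for n in("side","top"):
  P=[]
  for k in range(3):
    im,W=cloud(n)
    m=(np.hypot(W[...,0]-p[0],W[...,1]-p[1])<.05)&(W[...,2]>.13)&(W[...,2]<.178)
    P.append(W[m])
  P=(np.vstack(P)-p)@R*1000   # tool frame
  for z in range(-60,-24,4):
    q=P[(P[:,2]>=z)&(P[:,2]<z+4)]
    if len(q)>3: print(n,z,len(q),np.percentile(q,[3,97],0).round(1)[:,:2].tolist())
E
```

```text
side -60 8 [[-12.6, -10.1], [5.1, 3.3]]
side -56 21 [[-12.3, -9.4], [-1.7, 7.4]]
side -52 36 [[-12.0, -8.5], [-1.1, 7.6]]
side -48 41 [[-12.3, -9.0], [3.1, 9.6]]
side -44 45 [[-12.0, -8.7], [4.7, 10.8]]
side -40 53 [[-12.0, -8.3], [6.1, 10.7]]
side -36 52 [[-11.9, -8.5], [9.1, 8.7]]
side -32 30 [[-11.7, -7.9], [7.3, 8.3]]
top -60 4 [[-10.3, -8.5], [-9.7, -6.3]]
```

Request:
move_arm(moves=[[[0,0,0,0,0.2],[0,0,0,0,0.2],[0,0,0,0,0.2],[0,0,0.015,0,0.2],[0,0,0.025,0,0.2],[0,0,0.025,0,0.2],[0,0,0.02,0,0.2],[0,0,0.015,0,0.2]]], force=40)

```text
time: 13.45
tool_pos: [0.5811, 0.1768, 0.0388]
tcp_rot: [[0.993, 0.115, -0.001], [0.115, -0.993, -0.001], [-0.001, 0.0, -1.0]]
contact_force: [0.4, 0.0, 0.1]
finger_gap: 0.597
```

Request:
move_arm(moves=[[[0,0,0.01,0,0.2],[0,0,0.008,0,0.2],[0,0,0.0045,0,0.2],[0,0,0,0,-1],[0,0,0,0,-1],[0,0,0,0,-1],[0,0,0,0,-1],[0,0,0,0,-1]]])

```text
time: 14.45
tool_pos: [0.5815, 0.1769, 0.0223]
tcp_rot: [[0.993, 0.115, 0.0], [0.115, -0.993, -0.0], [0.0, 0.0, -1.0]]
contact_force: [0.3, -0.7, 0.5]
finger_gap: 0.178
```

Request:
move_arm(moves=[[[0,0,0,0,-1],[0,0,0,0,-1],[0,0,0,0,-1],[0,0,0,0,-1],[0,0,-0.002,0,-1],[0,0,-0.004,0,-1],[0,0,-0.004,0,-1],[0,0,0,0,-1]]])

```text
time: 15.45
tool_pos: [0.5816, 0.1771, 0.0305]
tcp_rot: [[0.993, 0.115, 0.001], [0.115, -0.993, 0.0], [0.001, -0.0, -1.0]]
contact_force: [0.0, 0.1, -1.8]
finger_gap: 0.177
```

The knob is held now: gap 0.177 (about 15.4 mm) and a 1.8 N load. I lift, carry across and turn.

Request:
move_arm(moves=[[[0,0,-0.008,0,-1],[0,0,-0.015,0,-1],[0,0,-0.022,0,-1],[0,0,-0.025,0,-1],[0,0,-0.02,0,-1],[0,0,-0.015,0,-1],[0,0,-0.005,0,-1],[0,0,0,0,-1]]])

```text
time: 16.45
tool_pos: [0.5812, 0.177, 0.118]
tcp_rot: [[0.993, 0.115, -0.0], [0.115, -0.993, -0.0], [-0.0, -0.0, -1.0]]
contact_force: [-0.4, 0.5, -2.3]
finger_gap: 0.181
```

Request:
move_arm(moves=[[[-0.001,0.0084,0,0,-1],[-0.003,0.02,0,0,-1],[-0.005,0.03,0,0,-1],[-0.006,0.038,0,0,-1],[-0.006,0.038,0,0,-1],[-0.006,0.038,0,0,-1],[-0.006,0.038,0,0,-1],[-0.006,0.038,0,0,-1]]])

```text
time: 17.45
tool_pos: [0.5724, -0.0266, 0.1182]
tcp_rot: [[0.994, 0.114, -0.0], [0.114, -0.994, -0.0], [-0.0, 0.0, -1.0]]
contact_force: [0.2, 0.3, -1.2]
finger_gap: 0.181
```

Request:
move_arm(moves=[[[-0.006,0.038,0,0,-1],[-0.006,0.038,0,0,-1],[-0.006,0.038,0,0,-1],[-0.006,0.038,0,0,-1],[-0.006,0.038,0,0,-1],[-0.006,0.03,0,0,-1],[-0.004,0.02,0,0,-1],[-0.0016,0.008,0,0,-1]]])

```text
time: 18.45
tool_pos: [0.5622, -0.2263, 0.118]
tcp_rot: [[0.994, 0.113, -0.0], [0.113, -0.994, 0.0], [-0.0, -0.0, -1.0]]
contact_force: [-0.1, 0.1, -1.7]
finger_gap: 0.179
```

Request:
move_arm(moves=[[[0,0,0,-0.005,-1],[0,0,0,-0.009,-1],[0,0,0,-0.009,-1],[0,0,0,-0.0055,-1],[0,0,0,0,-1],[0,0,0,0,-1],[0,0,0,0,-1],[0,0,0,0,-1]]])

```text
time: 19.45
tool_pos: [0.563, -0.2249, 0.1181]
tcp_rot: [[0.957, 0.29, -0.0], [0.29, -0.957, 0.0], [-0.0, -0.0, -1.0]]
contact_force: [-0.0, -1.0, -1.1]
finger_gap: 0.181
```

```bash
python3 - <<'E'
from h import *
s=manip.observe();p=s['tool_pos'];print(s['time'],p,s['contact_force'],s['finger_gap'],np.degrees(np.arctan2(s['tcp_rot'][1][0],s['tcp_rot'][0][0])))
for n in("side","top"):
    im,W=cloud(n,n+'5.png'); np.save(n+'5.npy',W)
    q=W[np.hypot(W[...,0]-p[0],W[...,1]-p[1])<.07]; h=np.histogram(q[:,2]*1000,range(0,240,6)); print(n,[(int(b),int(a)) for a,b in zip(*h) if a>8])
    for z in((.055,.066),(.109,.124),(.138,.152)): fit(W,p,.085,*z,(n,z))
E
```

```text
19.45 [ 0.56295337 -0.22492292  0.1181357 ] [-0.04906584 -1.04099663 -1.13446624] 0.18060126777647734 16.84971847078916
side [(0, 262), (6, 90), (12, 90), (18, 83), (24, 97), (30, 93), (36, 103), (42, 82), (48, 121), (54, 162), (60, 90), (102, 15), (108, 659), (114, 212), (120, 34), (126, 23), (132, 38), (138, 66), (150, 17), (156, 11), (222, 23), (228, 26)]
('side', (0.055, 0.066)) n 241 rect c [ 562.3 -226.3] size [ 96.2 100.3] ang 16.8 mean [ 549.8 -196.4   59.4]
('side', (0.109, 0.124)) n 886 rect c [ 562.2 -226.8] size [104.5 110.2] ang 16.7 mean [ 555.1 -216.4  113.2]
('side', (0.138, 0.152)) n 75 rect c [ 559.8 -219.7] size [35.9 25.9] ang 16.5 mean [ 558.  -216.1  141.7]
top [(0, 109), (54, 13), (60, 10), (108, 422), (114, 85), (228, 72)]
('top', (0.055, 0.066)) n 23 rect c [ 517.1 -192.8] size [23.2  6.3] ang 14.8 mean [ 515.8 -193.4   59.7]
('top', (0.109, 0.124)) n 498 rect c [ 533.8 -233.2] size [ 41.8 104.6] ang 16.5 mean [ 526.7 -233.3  112.4]
('top', (0.138, 0.152)) few 0
```

Aligned to about 1 mm: the side camera puts the outer lid at (562.2,−226.8) and the box at (562.3,−226.3), both at 16.8°. I lower with a 0.8 mm trim.

Request:
move_arm(moves=[[[0,0.001,0.006,0,-1],[0,0,0.012,0,-1],[0,0,0.012,0,-1],[0,0,0.01,0,-1],[0,0,0.008,0,-1],[0,0,0.005,0,-1],[0,0,0.002,0,-1],[0,0,0.001,0,-1]]])

```text
time: 20.55
tool_pos: [0.5634, -0.2257, 0.0735]
tcp_rot: [[0.957, 0.29, 0.0], [0.29, -0.957, -0.0], [0.0, 0.0, -1.0]]
contact_force: [-0.7, 0.3, -1.8]
finger_gap: 0.181
```

Request:
move_arm(moves=[[[0,0,0.001,0,-1],[0,0,0.001,0,-1],[0,0,0.001,0,-1],[0,0,0.0008,0,-1],[0,0,0,0,-1],[0,0,0,0,-1],[0,0,0,0,-1],[0,0,0,0,-1]]])

```text
time: 21.55
tool_pos: [0.5632, -0.2257, 0.0704]
tcp_rot: [[0.957, 0.29, 0.0], [0.29, -0.957, -0.0], [0.0, 0.0, -1.0]]
contact_force: [0.2, 0.6, -1.1]
finger_gap: 0.179
```

```bash
python3 - <<'E'
from h import *
s=manip.observe();p=s['tool_pos'];print(s['time'],p,s['contact_force'],s['moment'],s['finger_gap'])
for n in("side","top"):
    im,W=cloud(n)
    for z in((.055,.071),(.085,.098)): fit(W,p,.085,*z,(n,z))
E
```

```text
21.55 [ 0.56323816 -0.22565512  0.07035318] [ 0.16387161  0.61687557 -1.05468616] [-0.11077202 -0.0303948   0.02688776] 0.17905876813845503
('side', (0.055, 0.071)) n 835 rect c [ 562.  -226.7] size [104.4 109.3] ang 17.1 mean [ 553.5 -214.8   65.6]
('side', (0.085, 0.098)) n 81 rect c [ 558.7 -217.9] size [36.1 24.7] ang 19.7 mean [ 556.7 -214.4   91.6]
('top', (0.055, 0.071)) n 470 rect c [ 533.9 -234.4] size [ 40.6 106.3] ang 16.5 mean [ 526.8 -234.9   65.5]
('top', (0.085, 0.098)) few 0
```

The outer lid rests on the rim (top at 65.6 mm) and the load has halved. I lower the last 2 mm or so.

Request:
move_arm(moves=[[[0,0,0.0008,0,-1],[0,0,0.0007,0,-1],[0,0,0.0006,0,-1],[0,0,0.0005,0,-1],[0,0,0,0,-1],[0,0,0,0,-1],[0,0,0,0,-1],[0,0,0,0,-1]]])

```text
time: 22.65
tool_pos: [0.5632, -0.2257, 0.0683]
tcp_rot: [[0.957, 0.29, 0.0], [0.29, -0.957, -0.0], [0.0, 0.0, -1.0]]
contact_force: [0.7, 0.1, -0.6]
finger_gap: 0.181
```

Request:
move_arm(moves=[[[0,0,0.0006,0,-1],[0,0,0.0006,0,-1],[0,0,0,0,-1],[0,0,0,0,-1],[0,0,0,0,-1],[0,0,0,0,-1],[0,0,0,0,-1],[0,0,0,0,-1]]])

```text
time: 23.65
tool_pos: [0.5632, -0.2257, 0.0682]
tcp_rot: [[0.957, 0.29, 0.0], [0.29, -0.957, -0.0], [0.0, 0.0, -1.0]]
contact_force: [-1.6, 1.2, 5.6]
finger_gap: 0.182
```

Firm contact at 68.2 mm (5.6 N), matching the expected home height. I release and rise.

Request:
move_arm(moves=[[[0,0,-0.001,0,-1],[0,0,0,0,0.2],[0,0,0,0,0.2],[0,0,0,0,0.2],[0,0,0,0,0.2],[0,0,0,0,0.2],[0,0,-0.02,0,0.2],[0,0,-0.04,0,0.2]]])

```text
time: 24.65
tool_pos: [0.5625, -0.2256, 0.1162]
tcp_rot: [[0.957, 0.29, -0.003], [0.29, -0.957, 0.0], [-0.002, -0.001, -1.0]]
contact_force: [1.1, -0.5, 0.2]
finger_gap: 0.601
```

```bash
python3 - <<'E'
from h import *
s=manip.observe();p=s['tool_pos'];print(s['time'],p,s['contact_force'],s['finger_gap'])
for n in("side","top"):
    im,W=cloud(n,n+'6.png')
    for z in((.060,.071),(.085,.098),(.108,.122)): fit(W,(.5632,-.226),.075 if z[0]<.08 else .03,*z,(n,z))
    if n=="side": cv2.imwrite('pics/g6.png',np.clip(cv2.resize(im[110:210,290:390],None,fx=6,fy=6,interpolation=0)[:,:,::-1]*1.4,0,255).astype(np.uint8))
E
```

```text
24.65 [ 0.56245102 -0.22558957  0.11624717] [ 1.05380644 -0.52350883  0.15494421] 0.6013693238392572
('side', (0.06, 0.071)) n 879 rect c [ 562.3 -227.4] size [104.5 109.1] ang 17.1 mean [ 557.4 -218.2   65.9]
('side', (0.085, 0.098)) n 122 rect c [ 561.6 -225.6] size [35.9 38.4] ang 18.5 mean [ 559.  -221.2   92.7]
('side', (0.108, 0.122)) n 33 rect c [ 560.8 -226.7] size [14.7 17.6] ang 10.2 mean [ 559.3 -223.2  115.1]
('top', (0.06, 0.071)) n 538 rect c [ 532.1 -237.9] size [ 35.4 102. ] ang 16.6 mean [ 531.  -239.1   65.3]
('top', (0.085, 0.098)) few 2
('top', (0.108, 0.122)) few 0
```

View pics/g6.png

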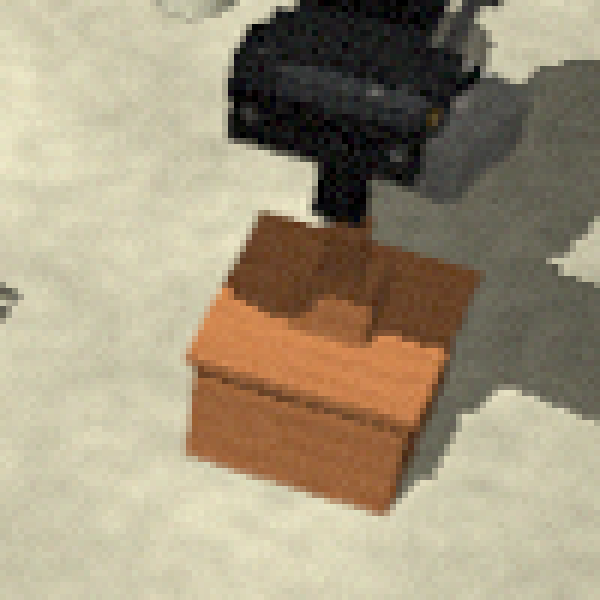

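The picture shows the outer lid flat on the box, collar near (340,310), jaws open above. Plate top at 65.9 mm and the knob sunk about 3 mm into the collar agree with the closed state. I grip the collar.

Request:
move_arm(moves=[[[0,0,0,0,0.2],[0,0,0.01,0,0.2],[0,0,0.02,0,0.2],[0,0,0.025,0,0.2],[0,0,0.02,0,0.2],[0,0,0.01,0,0.2],[0,0,0.004,0,0.2],[0,0,0.0035,0,0.2]]], force=20)

```text
time: 25.75
tool_pos: [0.5637, -0.2258, 0.0423]
tcp_rot: [[0.957, 0.29, 0.001], [0.29, -0.957, -0.0], [0.001, 0.001, -1.0]]
contact_force: [-0.0, 0.5, 0.0]
finger_gap: 0.603
```

Request:
move_arm(moves=[[[0,0,0,0,0.2],[0,0,0,0,-1],[0,0,0,0,-1],[0,0,0,0,-1],[0,0,0,0,-1],[0,0,0,0,-1],[0,0,0,0,-1],[0,0,0,0,-1]]])

```text
time: 26.75
tool_pos: [0.5634, -0.2257, 0.0424]
tcp_rot: [[0.957, 0.29, 0.0], [0.29, -0.957, -0.0], [0.0, 0.0, -1.0]]
contact_force: [0.4, 0.8, 2.6]
finger_gap: 0.414
```

```bash
python3 - <<'E'
from h import *
s=manip.observe();p=s['tool_pos'];print(s['time'],p,s['contact_force'],s['moment'],s['finger_gap'])
E
```

```text
26.75 [ 0.56336475 -0.22572028  0.04239499] [0.41373064 0.83578779 2.57748483] [0.09147165 0.1658571  0.03101825] 0.41368391475529154
```

Request:
move_arm(moves=[[[0,0,0,0,-1],[0,0,0,0,-1],[0,0,-0.002,0,-1],[0,0,-0.004,0,-1],[0,0,-0.006,0,-1],[0,0,-0.008,0,-1],[0,0,-0.006,0,-1],[0,0,-0.004,0,-1]]])

```text
time: 27.75
tool_pos: [0.5634, -0.2257, 0.0666]
tcp_rot: [[0.957, 0.29, 0.001], [0.29, -0.957, -0.0], [0.001, 0.0, -1.0]]
contact_force: [-0.2, -0.3, -1.1]
finger_gap: 0.412
```

Request:
move_arm(moves=[[[0,0,-0.005,0,-1],[0,0,-0.01,0,-1],[0,0,-0.012,0,-1],[0,0,-0.014,0,-1],[0,0,-0.014,0,-1],[0,0,-0.01,0,-1],[0,0,-0.005,0,-1],[0,0,0,0,-1]]])

```text
time: 28.75
tool_pos: [0.5633, -0.2257, 0.1223]
tcp_rot: [[0.957, 0.29, 0.0], [0.29, -0.957, 0.0], [0.0, 0.0, -1.0]]
contact_force: [0.5, 0.6, -1.0]
finger_gap: 0.41
```

Request:
move_arm(moves=[[[0,0,0,0,-1],[0,0,0,0,-1],[0,0,0,0,-1],[0,0,0,0,-1],[0,0,0,0,-1],[0,0,0,0,-1],[0,0,0,0,-1],[0,0,0,0,-1]]])

```text
time: 29.75
tool_pos: [0.5632, -0.2257, 0.1221]
tcp_rot: [[0.957, 0.29, 0.0], [0.29, -0.957, 0.0], [0.0, -0.0, -1.0]]
contact_force: [0.4, 0.4, -0.4]
finger_gap: 0.415
```

```bash
python3 - <<'E'
from h import *
s=manip.observe();p=s['tool_pos'];print(s['time'],p,s['contact_force'],s['moment'],s['finger_gap'])
for n in("side","top"):
    im,W=cloud(n,n+'7.png')
    for z in((.045,.063),(.09,.122),(.134,.158)):
        P=fit(W,(.5632,-.226),.08,*z,(n,z))
        if z[0]>.13 and P is not None and len(P)>50:
            q=P[np.abs(P[:,2]-np.median(P[:,2]))<.004]
            print('tilt',np.linalg.lstsq(np.c_[q[:,:2],np.ones(len(q))],q[:,2],rcond=None)[0].round(3))
    if n=="side": cv2.imwrite('pics/g7.png',np.clip(cv2.resize(im[100:200,290:390],None,fx=6,fy=6,interpolation=0)[:,:,::-1]*1.4,0,255).astype(np.uint8))
E
```

```text
29.75 [ 0.5632006  -0.22568053  0.12208934] [ 0.37581168  0.3727616  -0.38542405] [-0.05091134 -0.04049624 -0.02167792] 0.4154967115752499
('side', (0.045, 0.063)) n 900 rect c [ 562.1 -225.2] size [96.6 98.5] ang 17.1 mean [ 557.3 -215.8   56.8]
('side', (0.09, 0.122)) n 20 rect c [ 558.7 -219.7] size [15.7  6.5] ang 31.8 mean [ 559.4 -219.7   95.5]
('side', (0.134, 0.158)) n 830 rect c [ 561.7 -226.1] size [104.2 109.5] ang 16.8 mean [ 549.4 -212.3  145.7]
tilt [ 0.001 -0.002  0.145]
('top', (0.045, 0.063)) n 72 rect c [ 531.1 -233.5] size [27.  91.6] ang 16.7 mean [ 519.3 -210.    57.3]
('top', (0.09, 0.122)) few 0
('top', (0.134, 0.158)) n 499 rect c [ 562.7 -224.6] size [102.4 103.6] ang 16.3 mean [ 526.3 -234.9  145. ]
tilt [-0.014 -0.003  0.152]
```

View pics/g7.png

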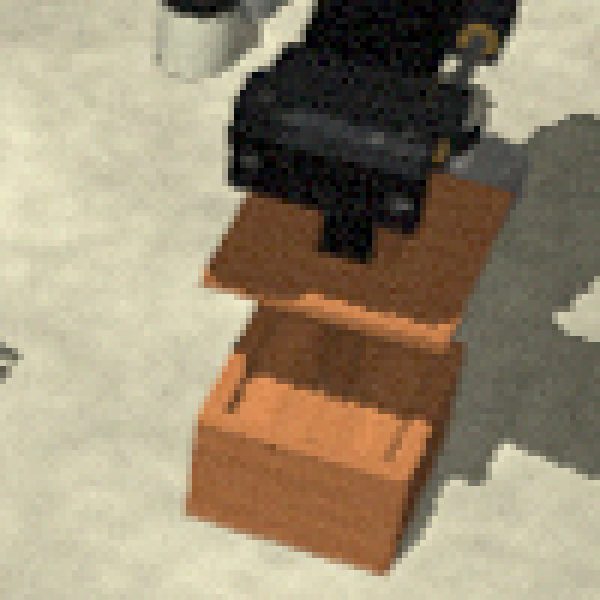

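The picture shows the outer lid level at about (350,260) with the inner lid down in the recess at (320,415), knob under it. The lid's underside is near 140 mm, about 22 mm above the knob. I check the inner plate's level, then hand in.

```bash
python3 - <<'E'
from h import *
im,W=cloud("side")
a=np.radians(16.85);c=np.array([.5625,-.2262]);R=np.array([[np.cos(a),np.sin(a)],[-np.sin(a),np.cos(a)]])
L=(W[...,:2]-c)@R.T
m=(np.abs(L)<.032).all(-1)&(W[...,2]>.04)&(W[...,2]<.068)
q=np.c_[L[m],W[m][:,2]]
print(len(q),'median',np.median(q[:,2]),'tilt',np.linalg.lstsq(np.c_[q[:,:2],np.ones(len(q))],q[:,2],rcond=None)[0].round(4))
print(workorder.hand_in())
E
```

```text
346 median 0.057031074597376274 tilt [-0.0031  0.0059  0.0573]
the job is handed in; nothing more can be done
None
```

The double lid went onto the box, and the job was handed in at about 30 s with the outer lid held level over the box. I carried both lids by the knob, lowered them until the inner lid touched the ledge, let go, and lifted the outer lid alone by its collar.

**Failed grasps:** The first two attempts closed on air above the knob. The real fingertips sit about 28 mm above the reported tool height, which I measured in the depth images and corrected for. The lids did not move in either attempt.

**Last checks:**
- **Inner lid:** its plate top is at 57.0 mm (57 expected when home), tilted less than 0.4°. The final push onto the ledge read 5.6 N.
- **Outer lid:** the grip gap is 36 mm, matching the collar. The underside is at about 140 mm, roughly 22 mm above the knob.
- **Level:** the side camera reads the outer lid level within 0.2°. The top camera, which saw only part of it, gave 0.8°.
- **Load:** the last force reading was only 0.4 N, below the lid's weight, but this sensor has about 0.5 N of noise. The images show the lid held.
- **Other objects:** I did not measure them again afterwards. The carry path stayed clear of them and no collision forces showed.

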